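# Hold the steel mug against the water tank's push lever

## Robot

A 6-joint arm with a two-finger parallel gripper is mounted at the origin on the work surface. World frame = base frame: x ahead of the robot, y to its left, z up, the work surface at z = 0. Lengths are in mm, angles in rad, forces in N, time in s.
With the tool pointing down it reaches from about 425 to 925 mm from the base axis. Payload 12.5 kg.
Tool frame: the origin (TCP) lies midway between the tips of the shut fingers; the grasp point (between the pads) lies 19 mm behind it (grip_point_offset is the distance from the TCP to the grasp point, in mm); z points along the fingers, x is the direction in which the jaws open and shut, and the axes are right-handed (so a half turn about z gives the same grasp; the last joint's range is limited). The gripper opens to 85 mm and grips with 20 to 120 N. Pads are 22 mm wide; open, the fingers measure 114 mm over their backs; the gripper's body (76 mm by 85 mm) begins 54 mm behind the grasp point. The pads swing forward as they close: fully open they stand 13 mm farther back than shut.
Start: joints at [-1.227, 0.491, 1.559, -0, 1.092, -0.106], TCP at [271.766, -562.843, 196.527] pointing down, gripper open.
Joint ranges: [-3.1, 3.1], [-0.84, 2.19], [0.05, 2.79], [-1.13, 4.28], [0.06, 2.93], [-2.69, 2.69]. Speed limits (rad/s): [2.22, 2.22, 2.79, 3.14, 3.14, 3.14].

## Interface

Orientations are given as a 3x3 rotation matrix whose columns are the frame's x, y, z axes.
In Python, from cell import sense, get_image, get_calibration, job_done, outline_of, grip_point_offset gives the robot as it stands.
- The arm moves only by the shell command python3 -m crank 'ROWS' [OPENING]. ROWS is text: rows parted by semicolons, each of 4 numbers parted by spaces: the shift along the world's x, y, z scaled (see below), then the turn about the world's z scaled (see below). In form: dx dy dz turn; .... A call has 1 to 12 rows; each row is the pose to reach, as a shift and turn from the pose commanded when the call began, turning the shorter way round; what a row does not reach only later rows make up. The controller multiplies each number of a shift by 0.2 m and each number of a turn by pi rad. A row lasts 1/12 s, in which the tool goes at most 41.7 mm and 7.16 degrees, less where a joint would pass 70% of its speed; a pose out of reach is approached as far as the arm can. A call with a number of a shift or a turn outside -1 to 1 is refused whole. A call with a gripper value outside its range is refused whole. OPENING is the gripper's target within -1 to 1 (fully open at 1, half-way at 0, shut at -1), set as the call begins (- or left out, the last holds). The fingers move at their own pace and stop on an object; the grip force is fixed at half the most. Time passes only in rows, so rows that repeat a pose let the fingers close. It gives the time, the measured TCP pose, the force and the opening at its end, in the units of the state.
- sense(): the state, without advancing time (a new reading comes with each control period).
- get_image(name): name is "scene" or "top" or "wrist"; returns the picture (384x512x3 uint8, red, green, blue); there is no depth.
- get_calibration(name): a dict with "intrinsics" (3x3 intrinsics, pixels), "position" and "rotation" of the camera in the world; the wrist camera has in their place "tool_from_camera" (4x4, takes a point from camera to tool coordinates, whose origin is the TCP and whose axes are the tool frame's). Camera axes: x right, y down, z forward; pixel columns grow to the right and rows downward; lengths in mm; the calibration is good to about 2 mm. The wrist camera is an equidistant fisheye: a pixel r from the principal point sees the ray r / f radians off the axis. A picture is of the moment at which its call begins: read the wrist's pose just before it. get_calibration takes no time and is no camera call.
- job_done(): hands the job in, once; it reports no verdict.
Trained networks look in the newest picture that a camera, given by its name, has taken for a name from the list of things; names that differ only in an ending like _2 or _b are one class to them, and where a whole thing is asked for, a point or a joint stands for the part that bears it (a point fixed in the world has none). Each returns a list of dicts, best first, with "score" (0 to 1); they miss things now and then, are a little off and sometimes report something else, mostly with a low value. They report only what shows in the picture. A call takes as long as a camera call.
- outline_of(camera, query): "pixels" (384x512 bool, what is visible of it) and "bbox" ([left, top, right, bottom] in pixels, round what is visible of it).
The state is a dict: "t": time; "q": joint angles; "qvel": joint speeds; "tau": joint torques, N m; "eef_pos": TCP position; "orientation": TCP orientation; "contact_force": force on the tool from outside, world axes, zero at the start; "torque": the same for the moment, N m; "opening": opening from 0.0 (shut) to 1.0 (fully open).
Only numpy, scipy, OpenCV 4.12 (cv2) and the standard library are available. Lean on these libraries where they do the work, as an engineer would, in place of code of your own. Each camera call takes 0.05 s, during which the arm holds its last target.

## Task

Pick up the empty steel mug by its handle, hold it upright with its mouth under the nozzle of the small steel water tank, as for filling it, and with the side of the mug push the sprung black lever under the tap all the way back against its stop, firmly but without ramming it. Finish while still holding it there: mug in the hand and well off the ledge, rim just clear below the nozzle, lever kept hard on its stop, and nothing but the mug touching the tank or tap. Leave the other things on the ledge where they are.

Things in the scene. Friction and masses are not known exactly. Their poses are not given: they have to be found in the camera images.
- mug: Empty steel mug, about 0.16 kg (varies by some 30 %), 84 mm outside diameter, 92 mm high, wall 3 mm, outer wall upright from 6 mm above the base up. Origin at the centre of its underside, z up, the handle on its local +y side. It stands on the ledge. It is the only steel vessel with a handle.
- mug_handle (a point): Where to pinch the mug: middle of the level top bar of its handle, 64 mm from the mug's axis (local +y), 80 mm above its base. The handle is a strap loop 14 mm wide along local x (pinch it across this width): top bar 4 mm thick, from the wall to 78 mm from the axis, then a leg 4 mm thick at 76 mm from the axis, down to 35 mm above the base.
- mug_rim (a point): Centre of the mug's mouth, level with the rim, 92 mm above its base.
- dispenser: Fixed steel water tank, 230 mm across (lid 238), on a tube stand, 378 mm high in all. Origin on the ledge below its axis; its front, with the push tap, is local +y, so pushing the lever back is towards local -y. Place and yaw vary. The tap's level shank (16 mm thick, 182 mm above the ledge) carries an upright valve body 25 mm thick, top at 213 mm, over the nozzle.
- nozzle (a point): Centre of the nozzle's mouth, which points straight down (14 mm across), 185 mm in front of the tank's axis (local +y) and 152 mm above the ledge.
- lever (a joint): Angle of the sprung black lever hung from a level hinge 22 mm behind the nozzle axis, 172 mm above the ledge. 0: at rest, leaning 0.25 rad forward under the nozzle; 0.25: at its hard stop, upright, front face 20 mm behind the nozzle axis. Pad 32 mm wide, 26 to 76 mm below the hinge. Its spring resists with 2 N at first, 4.5 N at the stop (more if pushed higher up). A good firm hold is 8 to 15 N.
- lever_pad (a point): Point on the middle of the front face of the lever's pad, 60 mm below the hinge, it moves with the lever.
- tumbler: Bystander: steel tumbler without a handle, 66 mm across the rim, 95 mm high. Origin under its centre.
- nail_brush: Bystander: wooden nail brush, 95 x 40 x 34 mm. Origin under its centre.
- soap_dish: Bystander: green plastic soap dish with a shut hinged flap lid, 117 x 90 x 37 mm. Origin under its centre.
- bowl: Bystander: aluminium bowl, 156 mm across, 55 mm high. Origin under its centre.
- jug: Bystander: blue plastic jug, 132 mm across, 205 mm high, handle to its local +y reaching 112 mm from its axis. Origin under its centre.
- handwash: Bystander: bottle, 60 mm across, 170 mm high. Origin under its centre.
- pumice: Bystander: scrubbing stone, 90 x 50 x 30 mm. Origin under its centre.

How it is judged:
By the outcome, as a careful person would: the job done as asked, in the order asked, and still so for the second after the job is handed in, while the arm keeps its last pose, push and grip.
It also fails if it takes over 45 s, if anything falls off the work surface, if the arm or the gripper's body presses on something with over 40 N, if the wrist force passes 120 N, or if a joint passes its speed limit or range.

## Working session

There is one attempt and no reset: what is moved stays moved. The work goes in short steps, Python scripts to look and compute and a shell command to move; the robot and the scene stay as the last step left them, time stands still between calls to the robot, and variables do not carry over. Pictures are saved under pics/ and viewed, and the job is handed in when it is done.

```bash
mkdir -p pics; ls
python3 - <<'E'
from cell import *
import cv2
print(sense()); print(grip_point_offset)
for c in ("scene","top","wrist"):
    im=get_image(c); cv2.imwrite(f"pics/{c}0.png",im[:,:,::-1]); print(c,get_calibration(c))
E
```

```text
pics
{'t': 0.0, 'q': array([-1.22659756e+00,  4.91594559e-01,  1.55946549e+00, -2.21837589e-05,
        1.09169434e+00, -1.05562650e-01]), 'qvel': array([-0.00069901, -0.0001851 ,  0.00042192, -0.00088049, -0.00180752,
       -0.000873  ]), 'tau': array([ 1.09874298e-03, -6.18441296e+01, -2.61579287e+01, -4.50482992e-05,
        4.13849877e-03,  2.11036581e-05]), 'eef_pos': array([ 271.66338882, -562.56979976,  195.9004922 ]), 'orientation': array([[ 4.34759673e-01, -9.00546422e-01, -4.10551350e-04],
       [-9.00545772e-01, -4.34759855e-01,  1.08695495e-03],
       [-1.15734464e-03, -1.02843897e-04, -9.99999325e-01]]), 'contact_force': array([ 0.27329553,  0.46496329, -0.31613079]), 'torque': array([ 0.01788211, -0.01128675, -0.03154574]), 'opening': 1.001882839807571}
18.700000000000003
scene {'intrinsics': array([[404.86053545,   0.        , 252.31774503],
       [  0.        , 404.86053545, 192.82107929],
       [  0.        ,   0.        ,   1.        ]]), 'position': array([1074.81840511,  673.41337882,  835.45025411]), 'rotation': array([[-0.77857222,  0.43102917, -0.45611309]
[... 335 characters left out ...]
8]), 'rotation': array([[ 0.002182  , -0.98433981,  0.17626794],
       [-0.99996171, -0.00364159, -0.00795747],
       [ 0.00847475, -0.17624382, -0.98431006]])}
wrist {'intrinsics': array([[297.31863964,   0.        , 254.14790203],
       [  0.        , 297.31863964, 189.67306379],
       [  0.        ,   0.        ,   1.        ]]), 'tool_from_camera': array([[ 9.99999801e-01, -6.21935904e-04,  1.09231866e-04,
        -3.40201201e-01],
       [ 5.65683815e-04,  9.59205717e-01,  2.82708459e-01,
        -7.17408596e+01],
       [-2.80602371e-04, -2.82708341e-01,  9.59205877e-01,
        -1.78071962e+02],
       [ 0.00000000e+00,  0.00000000e+00,  0.00000000e+00,
         1.00000000e+00]])}
```

View pics/scene0.png

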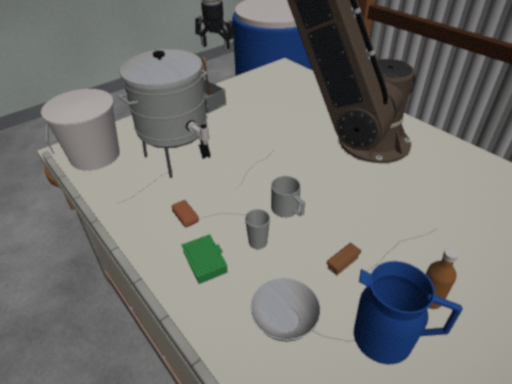

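View pics/top0.png

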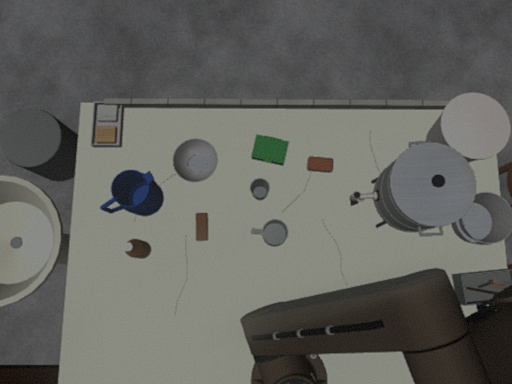

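View pics/wrist0.png

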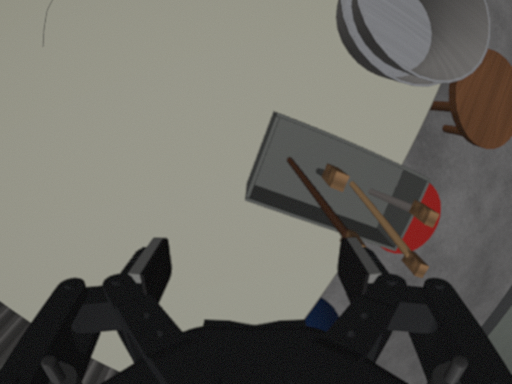

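Run:
```python
from cell import *
import cv2,numpy as np
np.set_printoptions(suppress=True,precision=1)
for c in ("scene","top"):
    im=get_image(c)[:,:,::-1].copy()
    for n in ("mug","mug_handle","dispenser","lever","lever_pad"):
        r=outline_of(c,n)
        for d in r[:2]:
            ys,xs=np.nonzero(d["pixels"]); print(c,n,round(d["score"],2),d["bbox"],len(xs),xs.mean() if len(xs) else 0,ys.mean() if len(xs) else 0)
        if r: np.save(f"m_{c}_{n}.npy",r[0]["pixels"])
    np.save(f"im_{c}.npy",im)
    (a,b,w,h),(e,f)=(((250,160,80,70),(100,40,130,140)) if c=="scene" else ((235,205,70,55),(340,130,150,115)))
    A=cv2.resize(im[b:b+h,a:a+w],(390,390*h//w),interpolation=cv2.INTER_CUBIC)
    if c=="scene": e,f,w,h=170,100,60,60
    else: e,f,w,h=340,170,60,60
    B=cv2.resize(im[f:f+h,e:e+w],(390,390),interpolation=cv2.INTER_CUBIC)
    H=max(A.shape[0],390); C=np.zeros((H,790,3),np.uint8); C[:A.shape[0],:390]=A; C[:390,400:]=B
    cv2.imwrite(f"pics/z_{c}.png",np.clip(C*1.5,0,255))
print(sense()["t"])
```

```text
scene mug 0.38 [120.8, 49.1, 208.8, 169.8] 7187 166.56059551968832 98.27841936830389
scene mug_handle 0.56 [270.9, 175.9, 303.1, 216.5] 1224 286.437908496732 196.78676470588235
scene dispenser 0.95 [118.5, 48.9, 209.2, 180.5] 7522 166.5204732783834 99.34924222281307
scene dispenser 0.51 [248.1, 278.4, 322.9, 338.8] 3529 285.02918673845284 308.84811561348823
scene lever 0.44 [198.3, 139.3, 211.0, 161.4] 135 204.07407407407408 149.45185185185184
scene lever_pad 0.53 [120.9, 48.8, 210.7, 173.9] 7355 166.15350101971447 98.89394969408566
scene lever_pad 0.48 [199.9, 139.2, 208.3, 158.4] 120 203.925 149.11666666666667Traceback (most recent call last):
  File "<stdin>", line 12, in <module>
ValueError: too many values to unpack (expected 2)
```

```bash
ls pics
```

```text
scene0.png
top0.png
wrist0.png
```

```bash
cat > h.py <<'E'
import numpy as np,cv2
from cell import *
np.set_printoptions(suppress=True,precision=2)
def proj(c,P):
    k=get_calibration(c); X=(np.atleast_2d(P)-k["position"])@k["rotation"]
    u=X@k["intrinsics"].T; return u[:,:2]/u[:,2:]
def onz(c,px,z):
    k=get_calibration(c); d=k["rotation"]@np.linalg.inv(k["intrinsics"])@np.array([*px,1.]); p=k["position"]
    return p+d*(z-p[2])/d[2]
def crop(im,a,b,w,h,s): return cv2.resize(im[b:b+h,a:a+w],None,fx=s,fy=s,interpolation=cv2.INTER_CUBIC)
E
python3 - <<'E'
from h import *
for c in ("scene","top"):
    im=get_image(c)[:,:,::-1].copy(); np.save(f"im_{c}.npy",im)
    if c=="top":
      for n in ("mug_handle","dispenser","lever"):
        r=outline_of(c,n)
        for d in r[:2]:
            ys,xs=np.nonzero(d["pixels"]); print(c,n,round(d["score"],2),d["bbox"],len(xs),xs.mean(),ys.mean())
        if r: np.save(f"m_{c}_{n}.npy",r[0]["pixels"])
    A=(crop(im,255,165,60,60,6.5),crop(im,175,110,60,60,6.5)) if c=="scene" else (crop(im,240,205,60,60,6.5),crop(im,345,170,60,60,6.5))
    cv2.imwrite(f"pics/z_{c}.png",np.clip(np.hstack(A)*1.4,0,255))
E
```

```text
top mug_handle 0.68 [250.1, 219.4, 284.5, 247.9] 590 273.04067796610167 233.18813559322035
top mug_handle 0.62 [122.6, 242.2, 153.7, 256.8] 404 136.54455445544554 248.8242574257426
top dispenser 0.64 [350.6, 143.3, 477.4, 239.8] 7322 422.23914231084404 188.49754165528543
top dispenser 0.4 [249.7, 219.7, 287.2, 245.5] 580 272.17241379310343 232.47931034482758[ WARN:0@0.949] global loadsave.cpp:1063 imwrite_ Unsupported depth image for selected encoder is fallbacked to CV_8U.
```

View pics/z_scene.png

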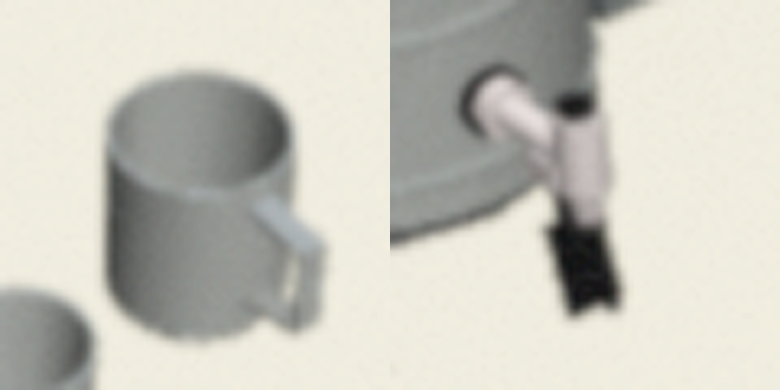

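View pics/z_top.png

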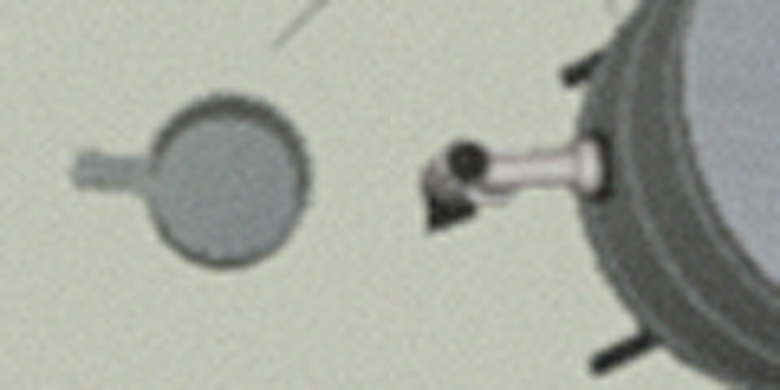

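Run:
```python
from h import *
def tri(pt,ps):
    A=[];b=[]
    for c,p in(("top",pt),("scene",ps)):
        k=get_calibration(c); d=k["rotation"]@np.linalg.inv(k["intrinsics"])@np.array([*p,1.]); d/=np.linalg.norm(d)
        M=np.eye(3)-np.outer(d,d); A.append(M); b.append(M@k["position"])
    x=np.linalg.lstsq(np.vstack(A),np.hstack(b),rcond=None)[0]
    return x, proj("top",x)-pt, proj("scene",x)-ps
for n,pt,ps,z in (("rim",(275.3,232.8),(285.6,185.5),92),("hend",(251.5,231.15),(304.5,202),80),
   ("valve",(356.7,194.6),(203.5,125.8),213),("knob",(438,181),(159,54),378)):
    print(n,tri(pt,ps),onz("top",pt,z),onz("scene",ps,z))
```

```text
rim (array([467.36,  44.81,  81.5 ]), array([[ 0.07, -0.06]]), array([[0.1 , 0.02]])) [466.21  45.37  92.  ] [475.99  53.32  92.  ]
hend (array([471.85, 123.81,  76.93]), array([[-0.33,  0.27]]), array([[-0.51, -0.08]])) [472.45 122.68  80.  ] [473.45 127.13  80.  ]
valve (array([ 571.66, -197.17,  206.85]), array([[-0.16,  0.19]]), array([[-0.26, -0.06]])) [ 571.14 -196.32  213.  ] [ 576.19 -187.93  213.  ]
knob (array([ 581.76, -383.14,  362.61]), array([[-0.15,  0.2 ]]), array([[-0.23, -0.07]])) [ 579.06 -377.28  378.  ] [ 597.57 -347.87  378.  ]
```

```bash
cat >> h.py <<'E'
t=np.linspace(0,2*np.pi,73)
def circ(r,z): return np.c_[r*np.cos(t),r*np.sin(t),0*t+z]
def mugm():
    L=[circ(42,92),circ(42,3)]
    for z in (82,):
        L.append(np.array([[-7,42,z],[-7,78,z],[7,78,z],[7,42,z]]))
    L.append(np.array([[-7,78,82],[-7,78,35],[7,78,35],[7,78,82]]))
    return L
def dispm():
    L=[circ(119,365),np.array([[0,0,378],[0,0,360]]),circ(12.5,213)+[0,185,0],circ(7,152)+[0,185,0]]
    th=0.25
    for d in (26,76):
        L.append(np.array([[-16,163+2+d*np.sin(th),172-d*np.cos(th)],[16,165+d*np.sin(th),172-d*np.cos(th)]]))
    L.append(np.array([[-8,115,182],[-8,175,182]]));L.append(np.array([[8,115,182],[8,175,182]]))
    return L
def place(L,x,y,yaw):
    c,s=np.cos(yaw),np.sin(yaw); R=np.array([[c,-s,0],[s,c,0],[0,0,1]])
    return [l@R.T+[x,y,0] for l in L]
def overlay(c,L,a,b,w,h,s,f):
    im=np.clip(np.load(f"im_{c}.npy")*1.4,0,255).astype(np.uint8); o=crop(im,a,b,w,h,s)
    for l in L:
        p=(proj(c,l)-[a,b]+.5)*s-.5
        cv2.polylines(o,[np.round(p*8).astype(int)],False,(0,0,255),1,cv2.LINE_AA,3)
    return o
E
cat > ov.py <<'E'
from h import *; import sys
m=[float(v) for v in sys.argv[1].split(",")]; d=[float(v) for v in sys.argv[2].split(",")]
M=place(mugm(),*m);D=place(dispm(),*d)
A=np.hstack([overlay("scene",M,255,165,60,60,6.5,0),overlay("scene",D,175,110,60,60,6.5,0)])
B=np.hstack([overlay("top",M,240,205,60,60,6.5,0),overlay("top",D,345,170,60,60,6.5,0)])
o=np.vstack([A,B]); o=cv2.resize(o,None,fx=.76,fy=.76,interpolation=cv2.INTER_AREA); cv2.imwrite(sys.argv[3],o)
cv2.imwrite(sys.argv[3].replace("ov","tank"),np.hstack([overlay("scene",D,110,40,110,130,3,0),overlay("top",D,340,130,140,130,3,0)]))
E
python3 ov.py 467,45,-.05 580,-381,.05 pics/ov1.png
```

```text
(no output)
```

View pics/ov1.png

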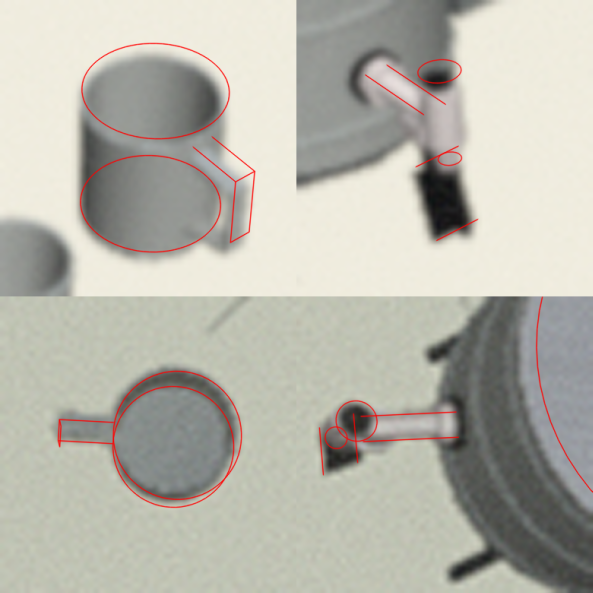

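View pics/tank1.png

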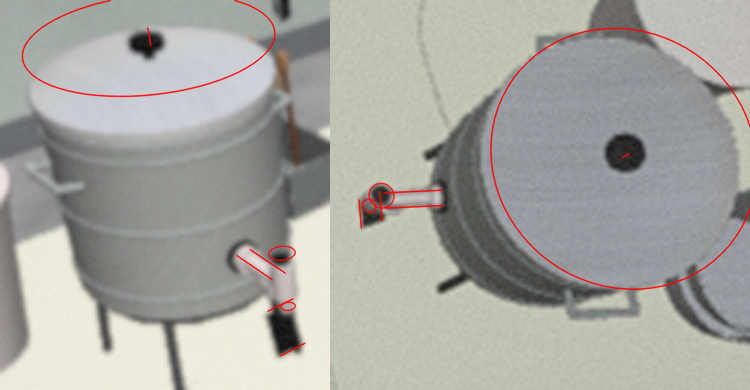

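```bash
python3 -m crank '0.2 0.4 0.15 0.05; 0.4 1 0.3 0.11; 0.4 1 0.3 0.11; 0.4 1 0.3 0.11; 0.4 1 0.3 0.11; 0.4 1 0.3 0.11' 1; python3 -m crank '0.3 1 0 0.11; 0.3 1 0 0.11; 0.3 1 0 0.11; 0.3 1 0 0.11; 0.3 1 0 0.11; 0.3 1 0 0.11'; python3 -m crank '0.3 1 0 0.12; 0.3 1 0 0.12; 0.3 1 0 0.12; 0.3 1 0 0.12; 0.3 1 0 0.12; 0.3 1 0 0.12;0.3 1 0 0.12'
```

```text
t: 1.2
eef_pos: [352.8, -359.2, 258.2]
orientation: [[0.715, -0.699, 0.001], [-0.699, -0.715, -0.001], [0.002, -0.0, -1.0]]
contact_force: [0.7, -0.6, 0.9]
opening: 0.999
t: 1.7
eef_pos: [412.7, -157.7, 256.8]
orientation: [[0.911, -0.412, 0.001], [-0.412, -0.911, 0.001], [0.0, -0.001, -1.0]]
contact_force: [-0.7, -1.4, 0.4]
opening: 1.0
t: 2.28
eef_pos: [472.1, 38.6, 256.3]
orientation: [[0.999, -0.049, -0.0], [-0.049, -0.999, -0.0], [-0.0, 0.0, -1.0]]
contact_force: [-0.4, 0.3, 0.3]
opening: 1.001
```

```bash
python3 -m crank '0 0.2 0 0; 0 0.35 0 0; 0 0.35 0 0; 0 0.35 0 0'
cat >> h.py <<'E'
def wray(px,s=None):
    k=get_calibration("wrist"); K=k["intrinsics"]; s=s or sense()
    v=np.array([(px[0]-K[0,2])/K[0,0],(px[1]-K[1,2])/K[1,1]]); r=np.linalg.norm(v)
    d=np.array([*(v/r*np.sin(r)),np.cos(r)]); T=k["tool_from_camera"]
    R=np.array(s["orientation"]); return np.array(s["eef_pos"])+R@T[:3,3], R@T[:3,:3]@d
def wonz(px,z,s=None):
    p,d=wray(px,s); return p+d*(z-p[2])/d[2]
def wproj(P,s=None):
    k=get_calibration("wrist"); K=k["intrinsics"]; s=s or sense(); T=k["tool_from_camera"]
    R=np.array(s["orientation"]); X=(np.atleast_2d(P)-s["eef_pos"])@R; X=(X-T[:3,3])@T[:3,:3]
    n=np.linalg.norm(X[:,:2],axis=1); r=np.arctan2(n,X[:,2]); return X[:,:2]/np.maximum(n,1e-9)[:,None]*r[:,None]*K[0,0]+K[:2,2]
def wov(L,fn,s=None):
    im=get_image("wrist")[:,:,::-1].copy(); o=cv2.resize(im,None,fx=1.5,fy=1.5,interpolation=cv2.INTER_CUBIC)
    for l in L: cv2.polylines(o,[np.round(((wproj(l,s)+.5)*1.5-.5)*8).astype(int)],False,(0,0,255),1,cv2.LINE_AA,3)
    cv2.imwrite(fn,o)
E
python3 - <<'E'
from h import *
s=sense();print(s["eef_pos"]);wov(place(mugm(),467,45,-.05)+place(dispm(),580,-381,.05),"pics/w1.png",s)
E
```

```text
t: 2.62
eef_pos: [471.8, 106.7, 256.4]
orientation: [[0.999, -0.052, -0.0], [-0.052, -0.999, -0.0], [-0.0, 0.0, -1.0]]
contact_force: [0.0, -1.3, -0.9]
opening: 0.998
[471.78 106.7  256.44]
```

View pics/w1.png

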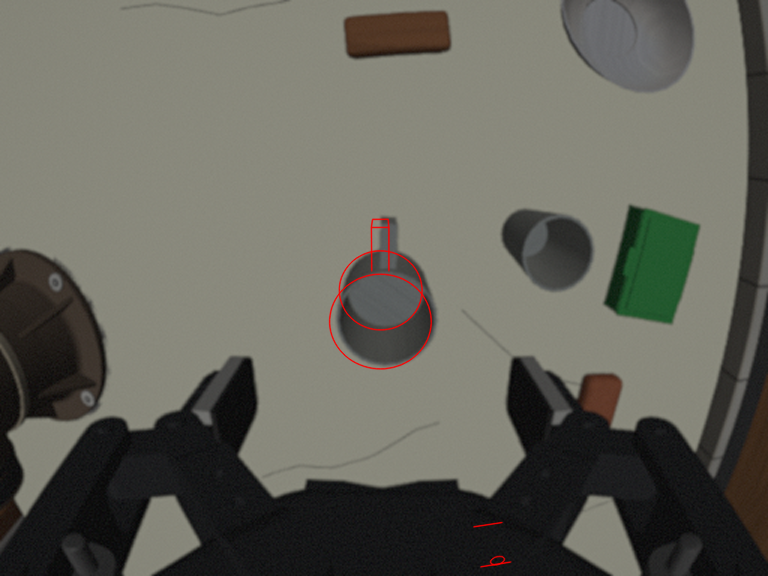

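```bash
cat > wz.py <<'E'
from h import *; import sys
m=[float(v) for v in sys.argv[1].split(",")]; a,b,w,h,s=[int(v) for v in sys.argv[2].split(",")]
st=sense(); im=get_image("wrist")[:,:,::-1]; o=crop(np.clip(im*1.5,0,255).astype(np.uint8),a,b,w,h,s)
o2=o.copy()
for l in place(mugm(),*m): cv2.polylines(o2,[np.round(((wproj(l,st)-[a,b]+.5)*s-.5)*8).astype(int)],False,(0,0,255),1,cv2.LINE_AA,3)
cv2.imwrite(sys.argv[3],np.hstack([o,o2]))
E
python3 wz.py 472,46,-.07 210,135,95,120,4 pics/w2.png
```

```text
(no output)
```

View pics/w2.png

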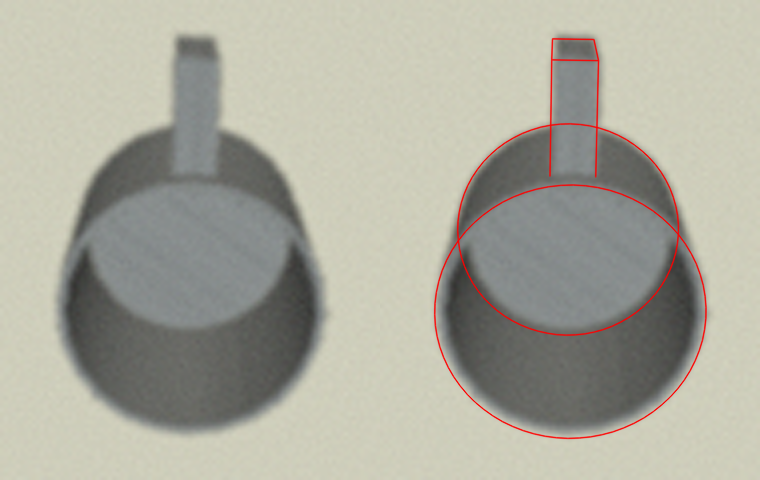

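```bash
python3 -m crank '0.024 0.025 -0.2 -0.006; 0.024 0.025 -0.4 -0.006; 0.024 0.025 -0.6 -0.006; 0.024 0.025 -0.75 -0.006; 0.024 0.025 -0.85 -0.006; 0.024 0.025 -0.93 -0.006; 0.024 0.025 -0.975 -0.006; 0.024 0.025 -0.975 -0.006'
python3 - <<'E'
from h import *
cv2.imwrite("pics/w3.png",cv2.resize(get_image("wrist")[:,:,::-1],None,fx=1.5,fy=1.5))
E
```

```text
t: 3.38
eef_pos: [476.1, 110.8, 60.2]
orientation: [[0.997, -0.073, -0.003], [-0.073, -0.997, -0.0], [-0.003, 0.001, -1.0]]
contact_force: [0.5, -0.8, 0.3]
opening: 1.0
```

View pics/w3.png

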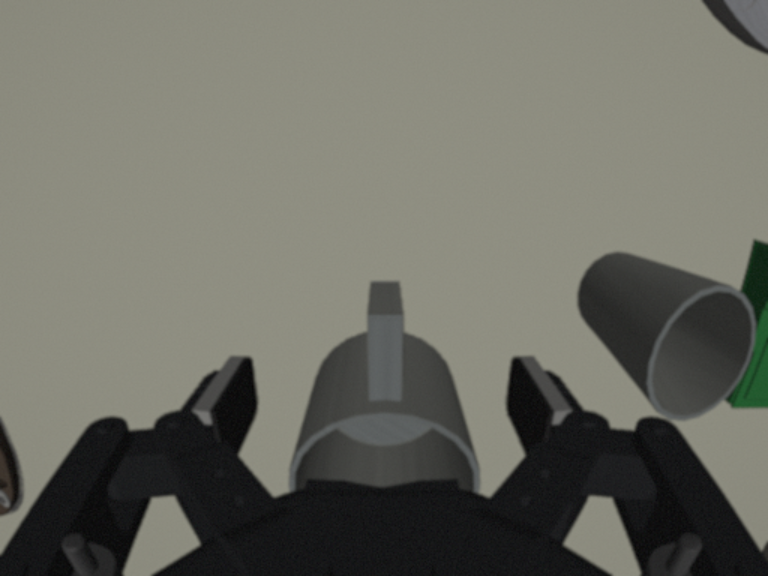

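```bash
python3 -m crank '0 0 0 0; 0 0 0 0; 0 0 0 0; 0 0 0 0; 0 0 0 0; 0 0 0 0; 0 0 0 0; 0 0 0 0; 0 0 0 0; 0 0 0 0' -1
python3 - <<'E'
from h import *
cv2.imwrite("pics/w4.png",cv2.resize(get_image("wrist")[:,:,::-1],None,fx=1.5,fy=1.5))
E
```

```text
t: 4.27
eef_pos: [476.6, 112.2, 61.5]
orientation: [[0.997, -0.072, 0.0], [-0.072, -0.997, -0.0], [0.0, 0.0, -1.0]]
contact_force: [0.5, -0.9, 0.2]
opening: 0.003
```

View pics/w4.png

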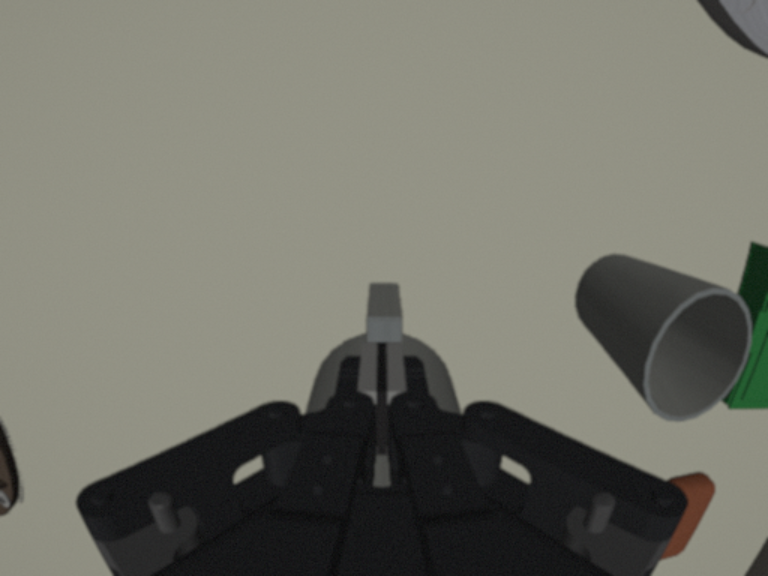

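Run:
```python
from h import *
s=sense(); p=s["eef_pos"]; print(wproj([p,p+[0,0,19],p+[0,0,40],[477,122,82],[477,90,82]],s)*1.5)
for m in [place(mugm(),472,47,-.07)]:
  st=s; a,b,w,h,sc=200,170,110,140,5
  o=crop(np.clip(get_image("wrist")[:,:,::-1]*2.0,0,255).astype(np.uint8),a,b,w,h,sc); cv2.imwrite("pics/w5.png",o[:600])
for c,q in (("scene",(255,165,60,60)),("top",(240,205,60,60))):
  im=get_image(c)[:,:,::-1]; cv2.imwrite(f"pics/g_{c}.png",crop(np.clip(im*1.3,0,255).astype(np.uint8),q[0]-15,q[1]-25,95,95,6))
```

```text
[[382.02 328.2 ]
 [382.14 346.42]
 [382.29 371.27]
 [381.4  324.52]
 [387.06 396.91]]
```

View pics/w5.png

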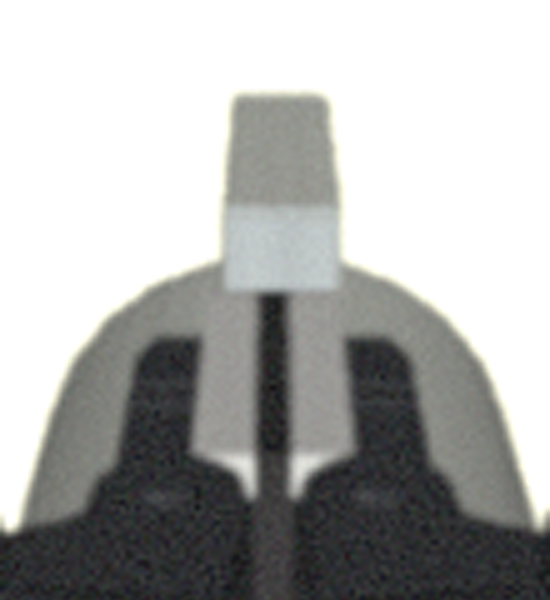

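View pics/g_scene.png

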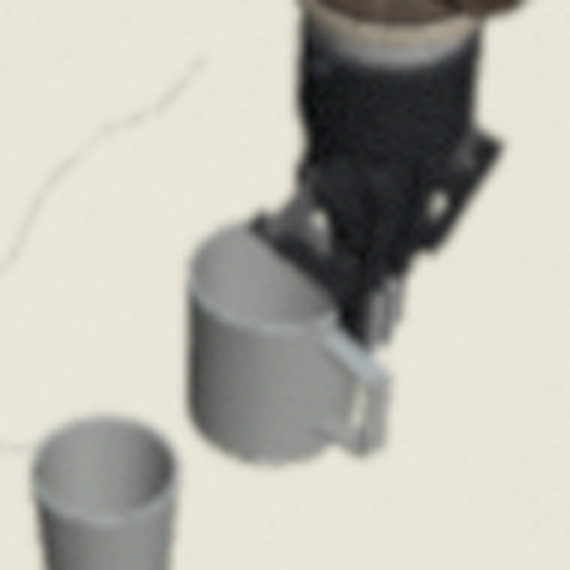

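Run:
```python
from h import *
R=np.array([[.997,-.073,0],[-.073,-.997,0],[0,0,-1.]])
s1=dict(eef_pos=np.array([471.8,106.7,256.4]),orientation=np.array([[.999,-.052,0],[-.052,-.999,0],[0,0,-1.]]))
s2=dict(eef_pos=np.array([476.4,111.7,61.2]),orientation=R)
def tri(obs):
    A=[];b=[]
    for px,s in obs:
        p,d=wray(px,s); d/=np.linalg.norm(d); M=np.eye(3)-np.outer(d,d);A.append(M);b.append(M@p)
    x=np.linalg.lstsq(np.vstack(A),np.hstack(b),rcond=None)[0]; return x,[wproj(x,s)-px for px,s in obs]
print("bar end",tri([((259.0,149.5),s1),((257.3,210.7),s2)]))
print("leg end low", tri([((259,144.2),s1),((256.7,188),s2)]))
# wall-bar junction
print("bar root",tri([((210+195/4,135+175/4),s1),((385/1.5,400/1.5),s2)]))
# two pictures rim-width
for z in (92,80,72): print(z,[wonz(((210+x/4),135+312/4),z,s1)[0] for x in (58,323)])
p=sense()["eef_pos"]
for dz in (0,5,10,15,20): print(dz,wproj([p+[0,11,dz],p+[0,-11,dz],p+[0,0,dz]])*1.5)
```

```text
bar end (array([478.55, 124.28,  80.22]), [array([[0.19, 0.  ]]), array([[-0.4, -0. ]])])
leg end low (array([478.97, 124.62,  34.93]), [array([[-0.08, -0.02]]), array([[0.16, 0.02]])])
bar root (array([476.06,  88.66,  82.67]), [array([[-0.14,  0.  ]]), array([[ 0.28, -0.01]])])
92 [np.float64(431.82766492078764), np.float64(513.7270842442932)]
80 [np.float64(430.30953189419455), np.float64(515.0786525585286)]
72 [np.float64(429.29744320979916), np.float64(515.9796981013521)]
0 [[380.16 304.1 ]
 [383.81 351.28]
 [382.02 328.2 ]]
5 [[380.14 308.05]
 [383.88 356.19]
 [382.05 332.66]]
10 [[380.12 312.21]
 [383.96 361.34]
 [382.08 337.35]]
15 [[380.09 316.59]
 [384.03 366.74]
 [382.11 342.29]]
20 [[380.07 321.21]
 [384.11 372.41]
 [382.14 347.48]]
```

View pics/g_top.png

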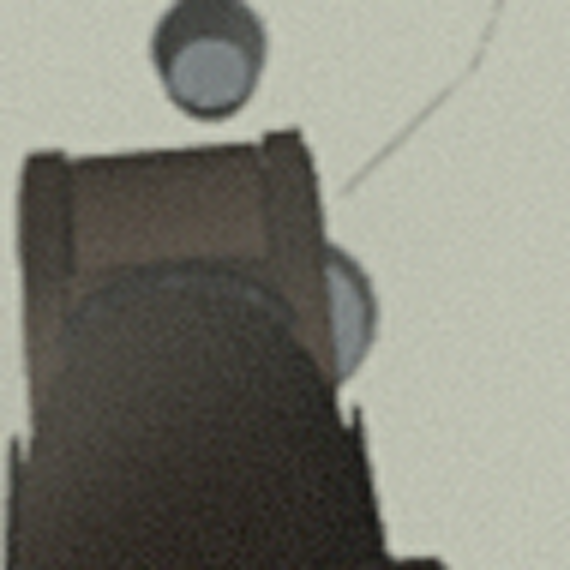

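Run:
```python
from h import *
s=sense();R=s["orientation"];p=s["eef_pos"]
for x in(-57,-42.5,42.5,57):
  for y in (-11,0,11):
    for z in (-13,-32,-50): print(x,y,z,wproj(p+R@np.array([x,y,z]),s)*1.5)
```

```text
-57 -11 -13 [[242.25 313.85]]
-57 -11 -32 [[227.71 331.51]]
-57 -11 -50 [[211.2  351.87]]
-57 0 -13 [[245.   338.64]]
-57 0 -32 [[231.29 358.35]]
-57 0 -50 [[215.87 380.83]]
-57 11 -13 [[247.9  362.33]]
-57 11 -32 [[235.03 383.75]]
-57 11 -50 [[220.71 407.93]]
-42.5 -11 -13 [[276.32 314.25]]
-42.5 -11 -32 [[264.99 332.31]]
-42.5 -11 -50 [[251.98 353.31]]
-42.5 0 -13 [[278.46 339.37]]
-42.5 0 -32 [[267.8  359.56]]
-42.5 0 -50 [[255.7  382.77]]
-42.5 11 -13 [[280.71 363.34]]
-42.5 11 -32 [[270.73 385.3 ]]
-42.5 11 -50 [[259.53 410.26]]
42.5 -11 -13 [[487.77 314.08]]
42.5 -11 -32 [[499.31 332.11]]
42.5 -11 -50 [[512.56 353.05]]
42.5 0 -13 [[485.63 339.19]]
42.5 0 -32 [[496.5  359.34]]
42.5 0 -50 [[508.82 382.49]]
42.5 11 -13 [[483.37 363.14]]
42.5 11 -32 [[493.55 385.06]]
42.5 11 -50 [[504.97 409.97]]
57 -11 -13 [[521.76 313.63]]
57 -11 -32 [[536.48 331.24]]
57 -11 -50 [[553.2  351.54]]
57 0 -13 [[519.01 338.4 ]]
57 0 -32 [[532.9  358.05]]
57 0 -50 [[548.52 380.47]]
57 11 -13 [[516.11 362.07]]
57 11 -32 [[529.16 383.44]]
57 11 -50 [[543.67 407.55]]
```

Run:
```python
import cv2,numpy as np
a=cv2.imread("pics/w3.png");b=cv2.imread("pics/w4.png")
o=np.vstack([x[260:500,180:580] for x in(a,b)]); o=np.hstack([o]) 
cv2.imwrite("pics/cmp.png",np.clip(cv2.resize(np.hstack([a[270:480,190:570],b[270:480,190:570]]),(800,442),interpolation=cv2.INTER_CUBIC)*2.2,0,255).astype(np.uint8))
```

```text
(no output)
```

View pics/cmp.png

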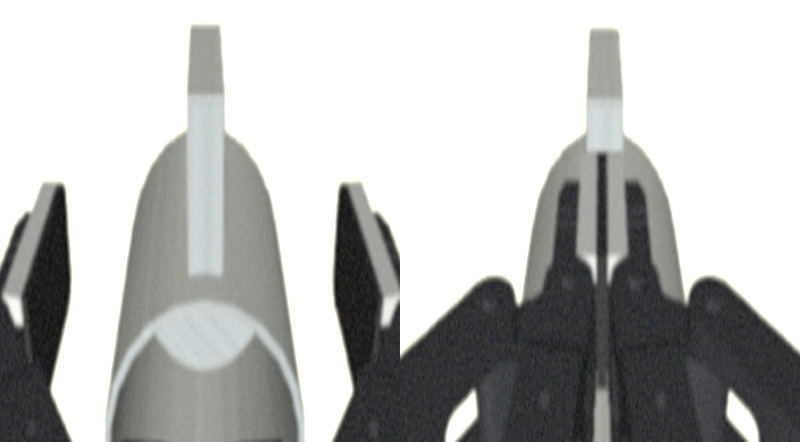

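Run:
```python
from h import *
s=sense();p=s["eef_pos"];R=s["orientation"]
for dz in (0,20,30,40,50,95): print(dz,(proj("scene",p+[0,0,dz])-[240,140]+.5)*6, wproj(p+[0,11,dz],s)*1.5,wproj(p+[0,-11,dz],s)*1.5)
im=get_image("scene")[:,:,::-1]; a,b,w,h,sc=270,140,60,60,10
o=crop(np.clip(im*1.6,0,255).astype(np.uint8),a,b,w,h,sc)
for dz in (0,20,40):
  q=(proj("scene",p+[0,0,dz])[0]-[a,b]+.5)*sc; cv2.circle(o,tuple(int(v) for v in q),4,(0,0,255),-1)
for l in place(mugm(),472,46.5,-.07): cv2.polylines(o,[np.round((proj("scene",l)-[a,b]+.5)*sc).astype(int)],False,(255,0,0),1)
cv2.imwrite("pics/s5.png",o)
```

```text
0 [[359.72 390.27]] [[380.16 304.1 ]] [[383.81 351.28]]
20 [[362.19 358.42]] [[380.07 321.21]] [[384.11 372.41]]
30 [[363.45 342.21]] [[380.02 331.26]] [[384.28 384.64]]
40 [[364.72 325.8 ]] [[379.96 342.54]] [[384.47 398.19]]
50 [[366.01 309.18]] [[379.9  355.28]] [[384.68 413.26]]
95 [[372.01 231.82]] [[379.48 439.64]] [[385.94 506.92]]
```

View pics/s5.png

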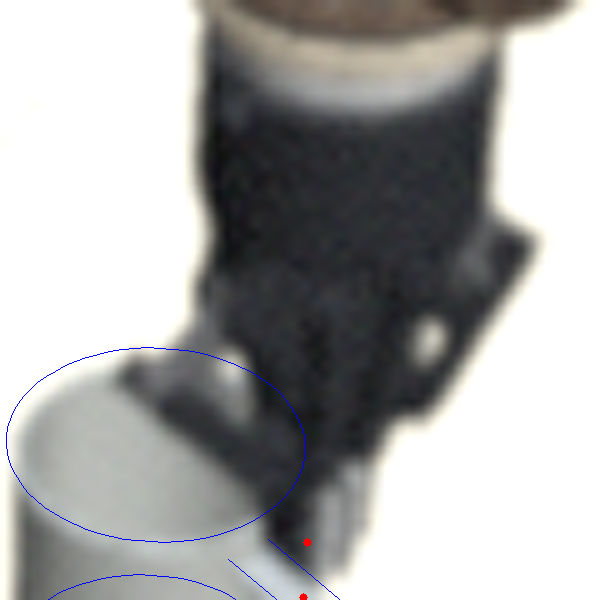

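```bash
python3 -m crank '0 0 0 0; 0 0 0 0; 0 0 0 0; 0 0 0 0; 0 0 0 0; 0 0 0 0; 0 0 0 0; 0 0 0 0' 1; python3 -m crank '0 0 -0.06 0; 0 0 -0.12 0; 0 0 -0.16 0; 0 0 -0.185 0;0 0 -0.185 0; 0 0 -0.185 0';  python3 - <<'E'
from h import *
cv2.imwrite("pics/w6.png",cv2.resize(np.clip(get_image("wrist")[:,:,::-1]*1.6,0,255).astype(np.uint8),None,fx=1.5,fy=1.5))
E
```

```text
t: 5.18
eef_pos: [476.6, 112.2, 61.5]
orientation: [[0.997, -0.072, 0.0], [-0.072, -0.997, -0.0], [0.0, 0.0, -1.0]]
contact_force: [0.9, -0.1, 0.7]
opening: 0.996
t: 5.68
eef_pos: [476.5, 112.2, 24.5]
orientation: [[0.997, -0.072, -0.0], [-0.072, -0.997, -0.0], [-0.0, 0.0, -1.0]]
contact_force: [-0.7, 0.6, -0.4]
opening: 0.998
```

View pics/w6.png

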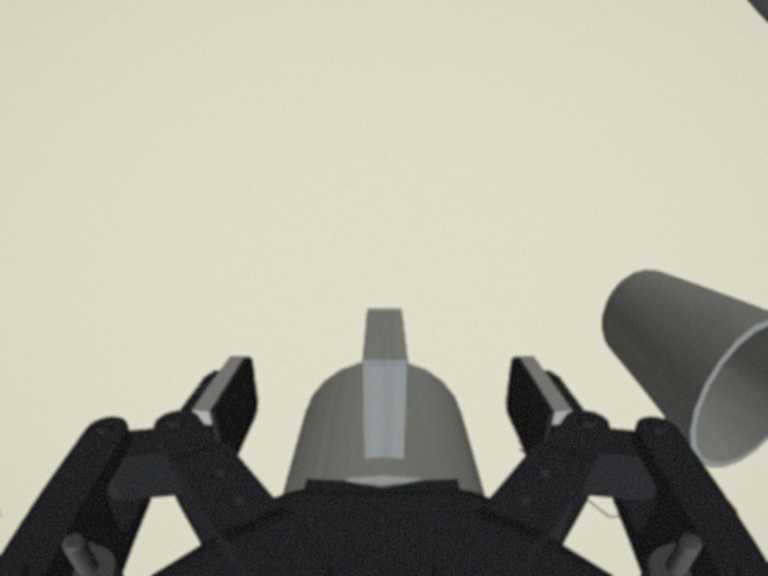

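```bash
python3 -m crank '0 0 0 0; 0 0 0 0; 0 0 0 0; 0 0 0 0; 0 0 0 0; 0 0 0 0; 0 0 0 0; 0 0 0 0; 0 0 0 0' -1;  python3 - <<'E'
from h import *
cv2.imwrite("pics/w7.png",cv2.resize(np.clip(get_image("wrist")[:,:,::-1]*1.6,0,255).astype(np.uint8),None,fx=1.5,fy=1.5))
E
```

```text
t: 6.48
eef_pos: [476.7, 112.2, 24.7]
orientation: [[0.997, -0.072, 0.001], [-0.072, -0.997, 0.0], [0.001, -0.0, -1.0]]
contact_force: [-0.1, 0.5, 4.1]
opening: 0.149
```

View pics/w7.png

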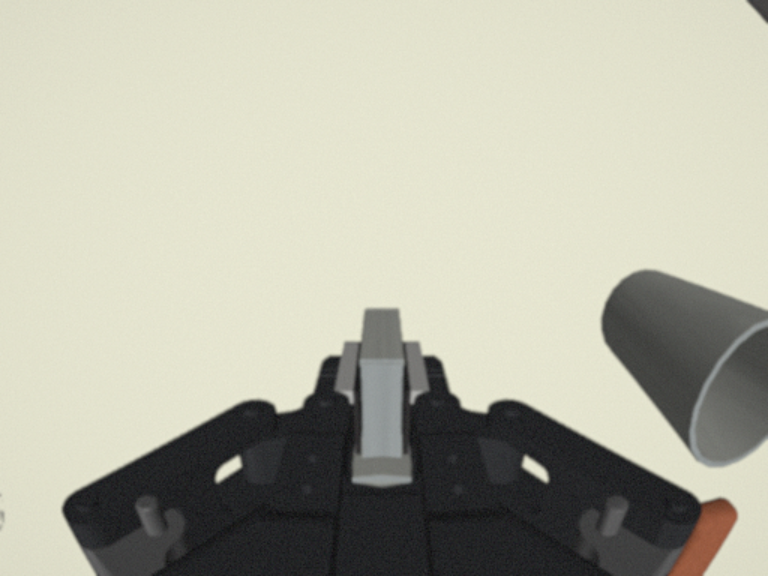

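```bash
python3 -m crank '0 0 0.05 0; 0 0 0.1 0; 0 0 0.15 0; 0 0 0.2 0; 0 0 0.2 0; 0 0 0.2 0'; python3 ov.py 472,46.5,-.07 580,-381,.045 pics/ov2.png
```

```text
t: 7.03
eef_pos: [476.9, 112.2, 65.4]
orientation: [[0.997, -0.072, 0.002], [-0.072, -0.997, 0.0], [0.002, -0.0, -1.0]]
contact_force: [-1.1, -1.0, -1.7]
opening: 0.147
```

View pics/ov2.png

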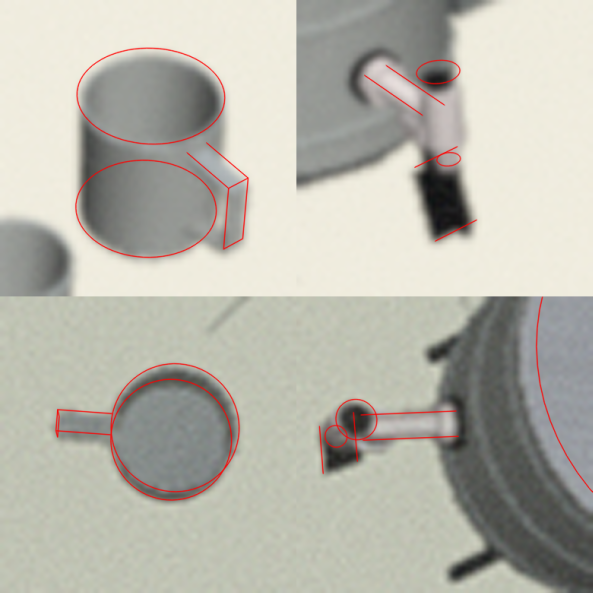

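```bash
python3 -m crank '0 0 0.062 0; 0.06 -0.1 0.062 0.01; 0.14 -0.25 0.062 0.02; 0.24 -0.4 0.062 0.037; 0.34 -0.55 0.062 0.037; 0.4 -0.65 0.062 0.037; 0.44 -0.715 0.062 0.037; 0.44 -0.715 0.062 0.037; 0.44 -0.715 0.062 0.037; 0.44 -0.715 0.062 0.037'
python3 - <<'E'
from h import *
print(sense()["eef_pos"])
im=get_image("scene")[:,:,::-1]; np.save("im_scene.npy",im); im=get_image("top")[:,:,::-1]; np.save("im_top.npy",im)
p=sense()["eef_pos"]; R=sense()["orientation"]; yaw=np.arctan2(R[1,0],R[0,0]); ax=p+[65.8*np.sin(yaw),-65.8*np.cos(yaw),0]; z=p[2]-24.7; print(ax,yaw,z)
M=[l+[0,0,z] for l in place(mugm(),ax[0],ax[1],yaw)]+place(dispm(),580,-381,.045)
cv2.imwrite("pics/a1.png",np.hstack([overlay("scene",M,170,90,90,110,4.4,0),overlay("top",M,280,160,90,110,4.4,0)]))
E
```

```text
t: 7.87
eef_pos: [563.7, -29.9, 76.6]
orientation: [[0.999, 0.045, -0.001], [0.045, -0.999, 0.0], [-0.001, -0.0, -1.0]]
contact_force: [0.1, 0.2, -1.3]
opening: 0.145
[563.65 -29.93  76.6 ]
[566.89 -95.43  76.88] 0.04572044290401754 52.17693322544309
```

View pics/a1.png

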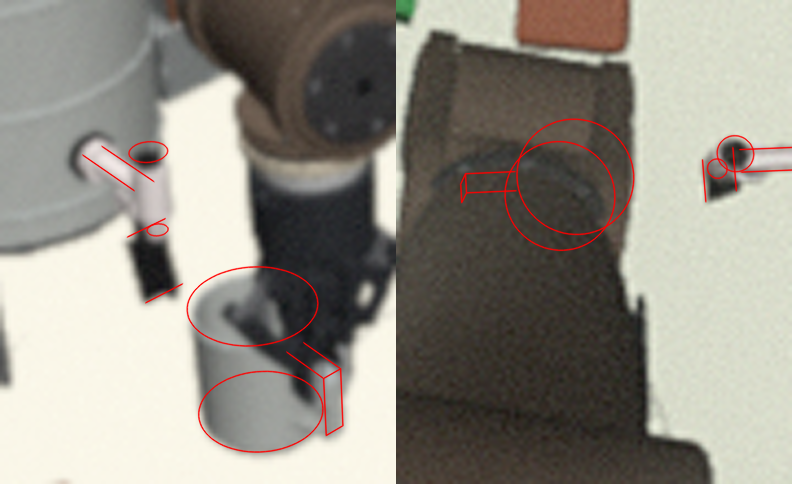

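Run:
```python
from h import *
for z in (250,350,450): print(z,onz("top",(334.5,175),z),onz("top",(337,240),z))
cv2.imwrite("pics/full_s.png",cv2.resize(np.load("im_scene.npy"),None,fx=1.5,fy=1.5)); cv2.imwrite("pics/full_t.png",cv2.resize(np.load("im_top.npy"),None,fx=1.5,fy=1.5))
```

```text
250 [ 623.01 -124.62  250.  ] [ 431.8  -126.92  250.  ]
350 [ 600.52 -107.67  350.  ] [ 424.37 -109.79  350.  ]
450 [578.03 -90.72 450.  ] [416.94 -92.65 450.  ]
```

View pics/full_s.png

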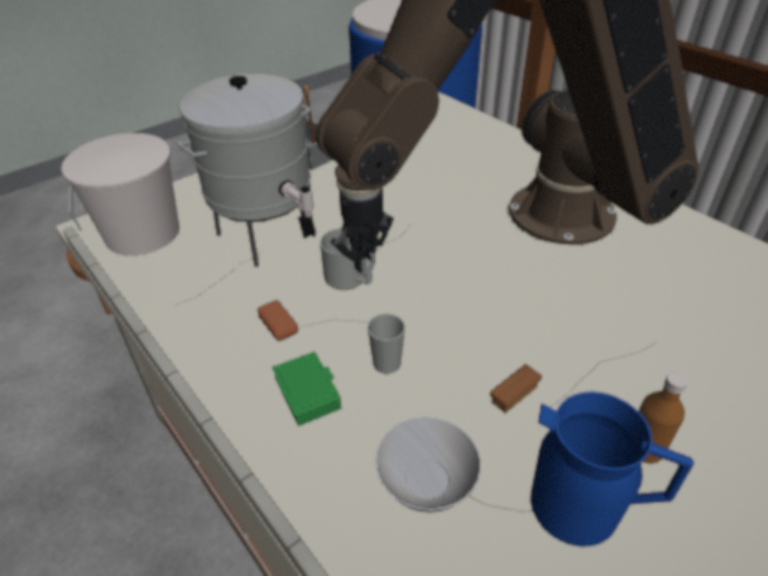

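View pics/full_t.png

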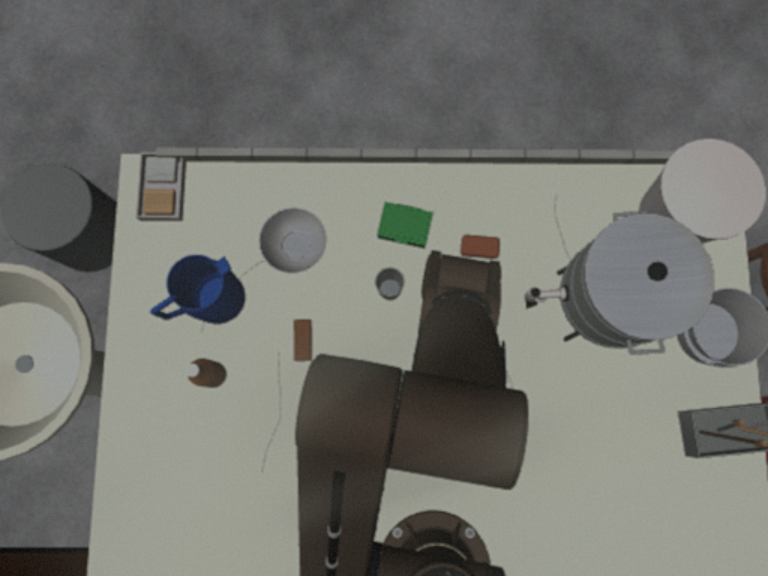

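```bash
python3 -m crank '0.005 -0.07 0 0; 0.012 -0.14 0 0; 0.018 -0.2 0 0; 0.022 -0.24 0 0; 0.022 -0.26 0 0; 0.022 -0.26 0 0'; python3 -m crank '0 -0.02 0 0; 0 -0.04 0 0; 0 -0.05 0 0; 0 -0.05 0 0'
python3 - <<'E'
from h import *
im=get_image("scene")[:,:,::-1]; np.save("im_scene.npy",im)
p=sense()["eef_pos"]; R=sense()["orientation"]; yaw=np.arctan2(R[1,0],R[0,0]); ax=p+[65.8*np.sin(yaw),-65.8*np.cos(yaw),0]; z=p[2]-24.7; print(ax,yaw,z)
cv2.imwrite("pics/b1.png",overlay("scene",[],165,95,100,80,7,0))
E
```

```text
t: 8.47
eef_pos: [568.9, -84.1, 76.9]
orientation: [[0.999, 0.043, 0.0], [0.043, -0.999, -0.0], [0.0, 0.0, -1.0]]
contact_force: [0.3, 0.8, -2.0]
opening: 0.145
t: 8.8
eef_pos: [568.9, -92.8, 76.9]
orientation: [[0.999, 0.044, -0.0], [0.044, -0.999, 0.0], [-0.0, -0.0, -1.0]]
contact_force: [1.0, 2.0, -2.4]
opening: 0.147
[ 571.83 -158.38   76.9 ] 0.044456212176960816 52.1958113328799
```

View pics/b1.png

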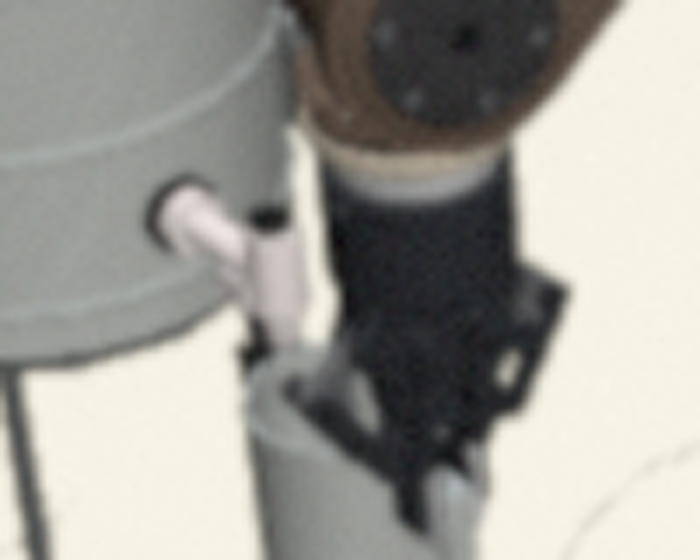

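```bash
python3 -m crank '0.001 -0.02 0 0; 0.002 -0.04 0 0; 0.002 -0.05 0 0; 0.002 -0.05 0 0'; python3 -m crank '0 -0.01 0 0; 0 -0.02 0 0; 0 -0.02 0 0; 0 -0.02 0 0'
```

```text
t: 9.18
eef_pos: [569.3, -103.1, 76.7]
orientation: [[0.999, 0.044, -0.0], [0.044, -0.999, 0.0], [-0.0, -0.0, -1.0]]
contact_force: [-0.3, 2.7, -2.8]
opening: 0.147
t: 9.52
eef_pos: [569.3, -106.8, 76.8]
orientation: [[0.999, 0.044, -0.0], [0.044, -0.999, 0.0], [-0.0, -0.0, -1.0]]
contact_force: [0.2, 4.8, -3.5]
opening: 0.146
```

```bash
python3 -m crank '0 -0.005 0 0; 0 -0.005 0 0; 0 -0.005 0 0'; python3 -m crank '0 -0.005 0 0; 0 -0.005 0 0; 0 -0.005 0 0'; python3 -m crank '0 -0.005 0 0; 0 -0.005 0 0; 0 -0.005 0 0'
```

```text
t: 9.77
eef_pos: [569.3, -107.8, 76.9]
orientation: [[0.999, 0.045, -0.0], [0.045, -0.999, 0.0], [0.0, -0.0, -1.0]]
contact_force: [-0.4, 4.9, -4.2]
opening: 0.146
t: 10.02
eef_pos: [569.2, -108.6, 76.8]
orientation: [[0.999, 0.045, -0.0], [0.045, -0.999, 0.0], [-0.0, -0.0, -1.0]]
contact_force: [0.3, 5.8, -4.7]
opening: 0.143
t: 10.27
eef_pos: [569.0, -109.1, 76.6]
orientation: [[0.999, 0.045, -0.001], [0.045, -0.999, 0.001], [-0.001, -0.001, -1.0]]
contact_force: [0.6, 10.1, -5.8]
opening: 0.145
```

```bash
python3 -m crank '0 0 0 0; 0 0 0 0; 0 0 0 0; 0 0 0 0; 0 0 0 0'
python3 - <<'E'
from h import *
F=[]
for i in range(6):
    im=get_image("scene")[:,:,::-1]; F.append(sense()["contact_force"])
print(np.array(F)); np.save("im_scene.npy",im); w=get_image("wrist")[:,:,::-1]
cv2.imwrite("pics/w8.png",cv2.resize(np.clip(w*1.6,0,255).astype(np.uint8),None,fx=1.5,fy=1.5))
s=sense();p=s["eef_pos"]; R=s["orientation"]; yaw=np.arctan2(R[1,0],R[0,0]); ax=p+[65.8*np.sin(yaw),-65.8*np.cos(yaw),0]; z=p[2]-24.7; print(ax,yaw,z,s["torque"],s["t"])
M=[l+[0,0,z] for l in place(mugm(),ax[0],ax[1],yaw)]
cv2.imwrite("pics/b2.png",np.hstack([overlay("scene",[],185,115,55,75,7,0),overlay("scene",M,185,115,55,75,7,0)]))
E
```

```text
t: 10.68
eef_pos: [569.0, -109.1, 76.6]
orientation: [[0.999, 0.045, -0.001], [0.045, -0.999, 0.001], [-0.001, -0.001, -1.0]]
contact_force: [-0.5, 8.6, -4.6]
opening: 0.145
[[ 0.32  9.21 -5.25]
 [-0.21  9.9  -4.21]
 [-0.23  9.35 -5.04]
 [-0.52  8.88 -5.06]
 [-0.23  9.67 -5.47]
 [ 0.49  9.02 -5.19]]
[ 571.98 -174.83   76.64] 0.04478848672026093 51.936510855082375 [ 1.94 -0.03  0.19] 11.0333
```

View pics/b2.png

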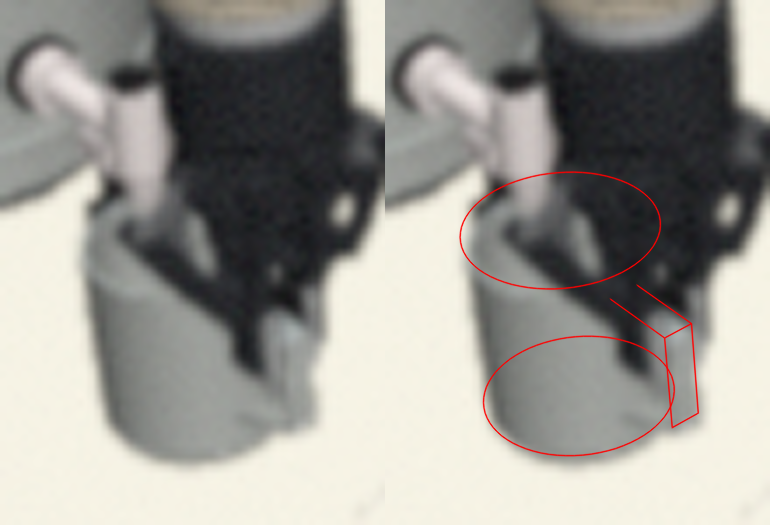

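View pics/w8.png

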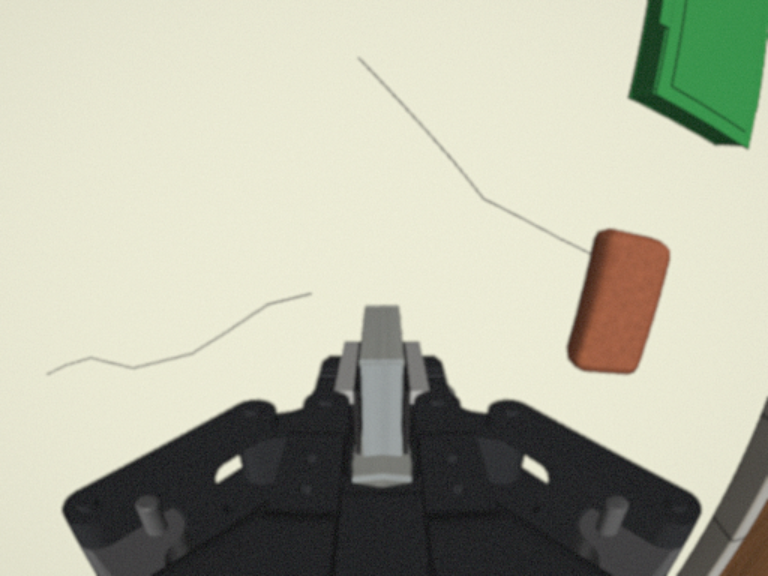

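```bash
python3 -m crank '0 -0.0025 0 0; 0 -0.0025 0 0; 0 -0.0025 0 0; 0 -0.0025 0 0; 0 -0.0025 0 0'
python3 - <<'E'
from h import *
F=[]
for i in range(8):
    im=get_image("top")[:,:,::-1]; F.append(sense()["contact_force"])
F=np.array(F);print(F.mean(0),F.std(0),sense()["eef_pos"],sense()["opening"]); np.save("im_top.npy",im)
cv2.imwrite("pics/b3.png",overlay("top",[],310,150,80,90,6,0))
E
```

```text
t: 11.45
eef_pos: [569.0, -109.5, 76.6]
orientation: [[0.999, 0.045, -0.001], [0.045, -0.999, 0.001], [-0.001, -0.001, -1.0]]
contact_force: [0.8, 9.0, -5.8]
opening: 0.144
[ 0.42 10.14 -5.33] [0.56 0.52 0.34] [ 569.02 -109.48   76.61] 0.14772952066377182
```

View pics/b3.png

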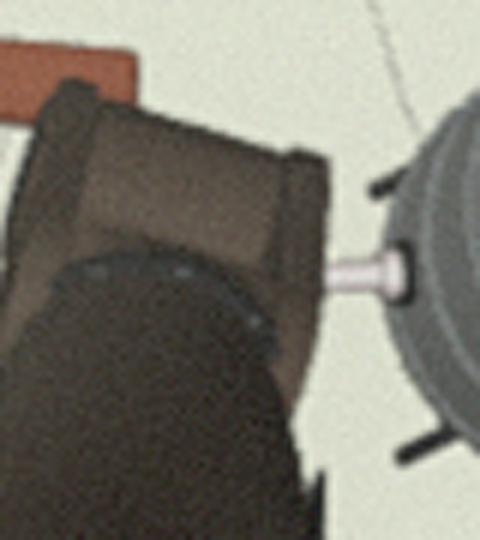

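```bash
cat > f.py <<'E'
from h import *
F=[];P=[]
for i in range(8):
    get_image("wrist"); F.append(sense()["contact_force"]);P.append(sense()["eef_pos"])
print(np.mean(F,0),np.mean(P,0),sense()["torque"],sense()["orientation"][2])
E
python3 -m crank '0 -0.0025 0 0; 0 -0.0025 0 0; 0 -0.0025 0 0; 0 -0.0025 0 0'; python3 f.py
```

```text
t: 12.18
eef_pos: [568.9, -109.7, 76.6]
orientation: [[0.999, 0.045, -0.001], [0.045, -0.999, 0.001], [-0.001, -0.002, -1.0]]
contact_force: [0.5, 11.1, -5.8]
opening: 0.149
[ 0.19 11.76 -5.64] [ 568.91 -109.75   76.56] [ 2.17 -0.04  0.11] [-0. -0. -1.]
```

```bash
python3 -m crank '0 0 0 0; 0 0 0 0; 0 0 0 0; 0 0 0 0; 0 0 0 0; 0 0 0 0; 0 0 0 0; 0 0 0 0; 0 0 0 0; 0 0 0 0'; python3 f.py
python3 - <<'E'
from h import *
im=get_image("scene")[:,:,::-1]; np.save("im_scene.npy",im)
a=overlay("scene",[],150,60,130,130,4.6,0); cv2.imwrite("pics/b4.png",a)
E
```

```text
t: 13.42
eef_pos: [568.9, -109.8, 76.6]
orientation: [[0.999, 0.045, -0.001], [0.045, -0.999, 0.001], [-0.001, -0.001, -1.0]]
contact_force: [0.3, 11.6, -5.7]
opening: 0.145
[ 0.55 11.54 -5.55] [ 568.91 -109.74   76.56] [2.22 0.01 0.17] [-0. -0. -1.]
```

View pics/b4.png

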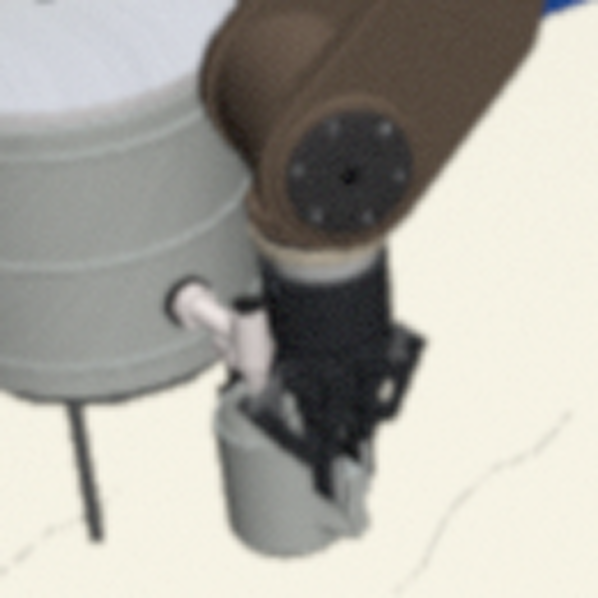

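```bash
python3 -c "
from cell import *
print(job_done()); print(sense()['t'])"
```

```text
the job is handed in; nothing more can be done
None
the job is handed in; nothing more can be done
```

I picked the mug up by its handle, carried it upright to the tap and pressed the lever back with its side. I handed the job in at about 14 s, still holding it there.

**Final hold**
- **Push:** 11.5 N, unchanged over the last second. That is more than the spring alone can give (about 9.6 N even if pushed at the rim height), so I take the lever to be on its stop. I could not see the stop itself, because the mug hides most of the lever.
- **Position:** the mug's axis is about 22 mm in front of the nozzle axis, where the stop geometry puts it, though I only know the nozzle position to about 2 mm.
- **Height:** by arm position the rim is at about 144 mm, 8 mm below the nozzle, and the mug's base is 52 mm off the ledge.
- **Grip:** the opening stayed at 0.145. The handle looked the same in the wrist pictures taken at the grasp and when the lever first met firm resistance. I took no new wrist picture for the last 1 mm of push.
- **Clearance:** I estimate about 30 mm between the gripper's body and the tap, worked out from the given sizes rather than measured.

**What disagreed**
- **First grasp missed:** the first closing shut on nothing above the handle. The pictures put the fingertips about 38 mm behind the reported TCP. I reopened, went 37 mm lower and got the grip.
- **Cameras:** the scene camera read a pixel or two off, so I relied on the wrist and top cameras.
- **Downward force:** the wrist showed 5.6 N downward, more than the mug's weight. It grew with the push from first contact, so I took it as friction from the lever rather than the rim touching the nozzle.

I did not touch the other things on the ledge and saw none of them move, but I made no final check of each one.

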